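# Rack two specimen tubes and present the one with the fossil

### The arm

A 6-joint arm with a two-finger parallel gripper is mounted at the origin on the work surface. World frame = base frame: x ahead of the robot, y to its left, z up, the work surface at z = 0. Lengths are in m, angles in rad, forces in N, time in s.
With the tool pointing down it reaches from about 0.25 to 0.775 m from the base axis. Payload 4 kg.
Tool frame: the origin (TCP) lies at the very end of the fingers, on their centre line; the grasp point (between the pads) lies 19 mm behind it; z points along the fingers, y is the direction in which the jaws open and shut (so a half turn about z gives the same grasp; the last joint's range is limited). The gripper opens to 94 mm and grips with 3 to 60 N. Pads are 16 mm wide; open, the fingers measure 119 mm over their backs; the gripper's body (75 mm by 177 mm) begins 78 mm behind the grasp point.
Start: joints at [-1.373, 0.087, 1.371, -0, 1.684, -0.103], TCP at [0.163, -0.525, 0.206] pointing down, gripper open.
Joint ranges: [-3.1, 3.1], [-0.76, 2.03], [0.27, 2.55], [-1.08, 4.22], [0.17, 2.65], [-2.57, 2.57]. Speed limits (rad/s): [2.79, 2.79, 3.14, 3.14, 3.14, 3.14].

### API

Orientations are given as [roll, pitch, yaw] about the fixed x, y, z axes, in that order (R = Rz(yaw) Ry(pitch) Rx(roll)).
In Python, from bench import robot, cams, models gives the robot as it stands.
- The arm moves only by the tool step_arm, never from a script. Its argument "series" is a list of rows, each a list of 5 numbers: the gripper command: -1 is shut, 1 is fully open, values between are in proportion, then the shift along the tool's x, y, z in mm, then the turn about the tool's z in degrees. A call has 1 to 20 rows; each row is the pose to reach, as a shift and turn from the pose commanded when the call began, along the tool's axes at that moment; what a row does not reach only later rows make up. A row lasts 1/8 s, in which the tool goes at most 62.5 mm and 10.7 degrees, less where a joint would pass 70% of its speed; a pose out of reach is approached as far as the arm can. A call with a gripper value outside its range is refused whole. The fingers move at their own pace and stop on an object; the grip force is fixed at half the most. Time passes only in rows, so rows that repeat a pose let the fingers close. It gives the time, the measured TCP pose, the force and the opening at its end, in the units of the state.
- robot.get_obs(): the state, without advancing time (a new reading comes with each control period).
- cams.snapshot(name): name is "scene" or "top" or "wrist"; returns a dict with "pixels" (384x512x3 uint8, red, green, blue), "fov_y" (degrees; the focal length in pixels is half the picture's height over the tangent of half this angle, whatever the lens; pixels are square), "cx", "cy" (the principal point, pixels), "R" (3x3) and "t" (3): a world point X has camera coordinates R X + t. Camera axes: x right, y down, z forward; pixel columns grow to the right and rows downward; lengths in m; the calibration is good to about 2 mm. A picture is of the moment at which its call begins. There is no depth.
- robot.close_job(): hands the job in, once; it reports no verdict.
Trained networks look in a picture, given as the dict that the camera call returned (one of the last four; its "shot" number tells which), for a name from the list of things; names that differ only in an ending like _2 or _b are one class to them, and where a whole thing is asked for, a point or a joint stands for the part that bears it (a point fixed in the world has none). Each returns a list of dicts, best first, with "p" (0 to 1); they miss things now and then, are a little off and sometimes report something else, mostly with a low value. They report only what shows in the picture. A call takes as long as a camera call. They do not tell look-alikes from the thing itself.
- models.find_in(picture, label): "position" ([x, y, z] in m, in world coordinates, good to about 4 mm: the middle of the surface that is visible of it).
- models.pinpoint(picture, label): "position" ([x, y, z] in m, in world coordinates, good to about 4 mm: a listed point, or the origin of a listed thing).
The state is a dict: "time": time; "joint_positions": joint angles; "qvel": joint speeds; "joint_torque": joint torques, N m; "tool_pos": TCP position; "ee_rot": TCP orientation; "wrist_force": force on the tool from outside, world axes, zero at the start; "wrist_torque": the same for the moment, N m; "width": finger opening in m.
Only numpy, scipy, OpenCV 4.12 (cv2) and the standard library are available. Lean on these libraries where they do the work, as an engineer would, in place of code of your own. Each camera call takes 0.05 s, during which the arm holds its last target. There are 200 camera calls.

### The job

Two identical-looking grey specimen tubes with blue caps stand on the table; one is as good as empty and the other, clearly heavier, holds a fossil. Lift them in turn, feeling the weight of each, and stand both in the two empty bores of the wooden rack, fully down and let go, lowering them without dropping or tipping them; then take the heavier one out again and finish while still holding it, still and upright, about a hand's breadth above the middle of the foil dissecting tray, the lighter one staying in the rack. Leave everything else where it is.

Things in the scene. Friction and masses are not known exactly. Their poses are not given: they have to be found in the camera images.
- tube_p_mid (a point): centre (half-way up, on the axis) of one of two identical-looking sealed specimen tubes: cylinder 40 mm in diameter, 100 mm tall, grey with a white band, the top 28 mm a blue cap of the same diameter; z up along the tube. Starts standing on the table
- tube_q_mid (a point): centre (half-way up, on the axis) of one of two identical-looking sealed specimen tubes: cylinder 40 mm in diameter, 100 mm tall, grey with a white band, the top 28 mm a blue cap of the same diameter; z up along the tube. Starts standing on the table
- tube_p: the tube of tube_p_mid: origin at the centre of its underside, z up. One tube holds foam (about 0.075 kg in all), the other a pyrite fossil (about 0.3 kg in all); which one changes from start to start, only the weight tells. The content is a snug plug that may shift about 1 mm inside
- tube_q: the tube of tube_q_mid: origin at the centre of its underside, z up. One tube holds foam (about 0.075 kg in all), the other a pyrite fossil (about 0.3 kg in all); which one changes from start to start, only the weight tells. The content is a snug plug that may shift about 1 mm inside
- rack: light wooden rack fixed to the table, 70 x 250 mm and 40 mm high, with three round bores in a row along its y axis at y = -80, 0 and +80 mm; origin at the centre of its underside, z up. Each bore is 44 mm wide and 30 mm deep, its floor 10 mm above the table. The bore at y = +80 mm is taken by the amber jar; the other two are empty
- rack_hole0 (a point): centre of the mouth of the empty end bore (rack y = -80 mm), 40 mm above the table, 30 mm above the bore's floor
- rack_hole1 (a point): centre of the mouth of the empty middle bore (rack y = 0), 40 mm above the table, 30 mm above the bore's floor
- tray_rim (a point): middle of the open silver foil dissecting tray (160 x 210 mm, 40 mm high, fixed to the table), at the height of its rim, 40 mm above the table; a dried starfish lies in the tray
- jar_in_rack: amber jar with a black cap, 40 mm in diameter, 70 mm tall, standing in the rack's bore at y = +80 mm (its top 80 mm above the table); origin at the centre of its underside. Leave it
- starfish: dried orange-brown starfish, about 90 mm across and 12 mm thick, in the foil tray; leave it
- forceps: steel forceps, about 140 mm long, lying beyond the tray; leave them
- pencil: yellow pencil, about 185 mm long, lying at the back of the table; leave it
- beaker: clear plastic beaker, 70 mm wide, 90 mm tall, on the far left of the table; leave it
- sample_jar: amber jar with a red cap, 60 mm wide, 85 mm tall, at the back of the table; leave it
- magnifier: black hand magnifier lying on the left of the table, about 190 mm long; leave it
There are look-alikes about, which are no part of the job. What is shaped like the tube_q but purple or turquoise is not meant. Leave any green or turquoise look-alike of the tube_p alone.

How it is judged:
On the way:
1. both tubes stand in the rack's two empty bores, fully down and let go ((horizontal distance between tube_p_mid and rack_hole0 below 0.007 m or horizontal distance between tube_p_mid and rack_hole1 below 0.007 m) and height (world z) of each of tube_p_mid, tube_q_mid below 0.064 m and angle between each of tube_p_mid, tube_q_mid's own z axis and vertical below 0.13 rad and contact force between each of tube_p, tube_q and the fingers below 0.1 N and linear speed of each of tube_p, tube_q below 0.03 m/s and (horizontal distance between tube_q_mid and rack_hole0 below 0.007 m or horizontal distance between tube_q_mid and rack_hole1 below 0.007 m)), for 0.2 s.
At the end, for the whole second after the job is handed in: Lighter tube (it rests on the rack with under 1.5 N) fully down in a bore (7 mm off centre, 4 mm high, 0.13 rad tilt at most), at rest, untouched; heavier one gripped, still, upright within 0.2 rad, within 40 mm of the tray's middle in plan, underside 90 to 300 mm above the table (((((horizontal distance between tube_p_mid and rack_hole0 below 0.007 m or horizontal distance between tube_p_mid and rack_hole1 below 0.007 m) and height (world z) of tube_p_mid below 0.064 m and angle between tube_p_mid's own z axis and vertical below 0.13 rad and contact force between tube_p and the fingers below 0.1 N and linear speed of tube_p below 0.03 m/s) and contact force between tube_p and rack below 1.5 N and horizontal distance between tube_q_mid and tray_rim below 0.04 m and height (world z) of tube_q_mid between 0.14 and 0.35 m and angle between tube_q_mid's own z axis and vertical below 0.2 rad and contact force between tube_q and the fingers above 1 N and linear speed of tube_q below 0.03 m/s) or (((horizontal distance between tube_q_mid and rack_hole0 below 0.007 m or horizontal distance between tube_q_mid and rack_hole1 below 0.007 m) and height (world z) of tube_q_mid below 0.064 m and angle between tube_q_mid's own z axis and vertical below 0.13 rad and contact force between tube_q and the fingers below 0.1 N and linear speed of tube_q below 0.03 m/s) and contact force between tube_q and rack below 1.5 N and horizontal distance between tube_p_mid and tray_rim below 0.04 m and height (world z) of tube_p_mid between 0.14 and 0.35 m and angle between tube_p_mid's own z axis and vertical below 0.2 rad and contact force between tube_p and the fingers above 1 N and linear speed of tube_p below 0.03 m/s))); the arm keeps its last pose, push and grip.
It fails at once if a tube is tipped over (angle between any of tube_p_mid, tube_q_mid's own z axis and vertical above 0.6 rad).
It fails at once if a tube is dropped ((linear speed of tube_p above 0.45 m/s and contact force between tube_p and the fingers below 0.1 N) or (linear speed of tube_q above 0.45 m/s and contact force between tube_q and the fingers below 0.1 N)).
It fails at once if something else on the table is moved by more than 30 mm (the jar in the rack 20 mm) (distance of jar_in_rack from where it was at the start of the episode above 0.02 m or distance of any of starfish, forceps, pencil, beaker, sample_jar, magnifier from where it was at the start of the episode above 0.03 m).
It also fails if it takes over 72 s, if anything falls off the work surface, if the arm or the gripper's body presses on something with over 40 N, if the wrist force passes 120 N, or if a joint passes its speed limit or range.

## Working session

There is one attempt and no reset: what is moved stays moved. The work goes in short steps, Python scripts to look and compute and a tool call to move; the robot and the scene stay as the last step left them, time stands still between calls to the robot, and variables do not carry over. Pictures are saved under pics/ and viewed, about 8 in all and at most 12, crops included, and the job is handed in when it is done.

Besides the shell and the picture viewer there is one more tool, called after "Request:" as name(argument=value, ...), one argument or row to a line, values as JSON. step_arm: Moves the arm, as the interface text tells. Its arguments: {"type":"object","properties":{"series":{"type":"array","items":{"type":"array","items":{"type":"number"}}}},"required":["series"]}

```bash
mkdir -p pics
cat > h.py <<'E'
import numpy as np, cv2
from bench import robot, cams, models
def ray(s,u,v):
    f=s["pixels"].shape[0]/2/np.tan(np.radians(s["fov_y"])/2)
    R=np.array(s["R"]);t=np.array(s["t"])
    return -R.T@t, R.T@np.array([(u-s["cx"])/f,(v-s["cy"])/f,1])
def at(s,u,v,z):
    c,d=ray(s,u,v); return c+d*(z-c[2])/d[2]
def proj(s,X):
    f=s["pixels"].shape[0]/2/np.tan(np.radians(s["fov_y"])/2)
    p=np.array(s["R"])@np.array(X)+np.array(s["t"]); return f*p[0]/p[2]+s["cx"],f*p[1]/p[2]+s["cy"]
def save(s,n,crop=None,k=1):
    im=s["pixels"][:,:,::-1]
    if crop: im=im[crop[1]:crop[3],crop[0]:crop[2]]
    cv2.imwrite("pics/"+n,cv2.resize(im,None,fx=k,fy=k,interpolation=cv2.INTER_CUBIC))
E
python3 - <<'E'
from h import *
a=cams.snapshot("top");b=cams.snapshot("scene")
im=np.vstack([a["pixels"],b["pixels"]])
save(a,"top.png",k=1.5);save(b,"scene.png",k=1.5)
for n,s in(("top",a),("scene",b)):
  for l in ["tube_p_mid","rack","rack_hole0","rack_hole1","tray_rim","jar_in_rack"]:
    for r in models.pinpoint(s,l)[:5]: print(n,l,np.round(r["position"],3),round(r["p"],2),np.round(proj(s,r["position"])))
o=robot.get_obs();print(o["tool_pos"],o["ee_rot"],o["wrist_force"],o["width"],o["time"])
E
```

```text
top tube_p_mid [0.457 0.29  0.051] 0.81 [163. 250.]
top tube_p_mid [0.39  0.124 0.051] 0.65 [230. 279.]
top rack [ 0.603  0.172 -0.004] 0.81 [215. 198.]
top rack [ 0.509 -0.244  0.003] 0.56 [375. 235.]
top rack_hole0 [0.603 0.167 0.038] 0.94 [216. 194.]
top rack_hole0 [0.59  0.087 0.042] 0.61 [247. 200.]
top rack_hole1 [0.603 0.167 0.038] 0.94 [216. 194.]
top rack_hole1 [0.59  0.087 0.042] 0.61 [247. 200.]
top tray_rim [ 0.492 -0.215  0.039] 0.95 [367. 240.]
top jar_in_rack [0.62  0.248 0.011] 0.69 [186. 190.]
scene tube_p_mid [0.39  0.123 0.05 ] 0.96 [217. 165.]
scene tube_p_mid [0.437 0.206 0.046] 0.78 [251. 164.]
scene tube_p_mid [0.456 0.287 0.048] 0.58 [278. 158.]
scene rack [0.609 0.167 0.001] 0.59 [280. 212.]
scene rack_hole0 [0.585 0.088 0.041] 0.87 [250. 205.]
scene rack_hole0 [0.609 0.165 0.043] 0.63 [280. 199.]
scene rack_hole0 [0.609 0.165 0.004] 0.49 [279. 211.]
scene rack_hole1 [0.585 0.088 0.041] 0.87 [250. 205.]
scene rack_hole1 [0.609 0.165 0.043] 0.63 [280. 199.]
scene rack_hole1 [0.609 0.165 0.004] 0.49 [279. 211.]
scene tray_rim [ 0.49  -0.222  0.04 ] 0.89 [114. 232.]
scene jar_in_rack [0.623 0.245 0.006] 0.63 [307. 203.]
[ 0.16295327 -0.52533383  0.20553874] [ 3.14144531e+00 -1.75627631e-05  3.00763950e-01] [ 0.1112136  -0.06477953 -0.19283776] 0.09375419034723775 0.7
```

View pics/top.png

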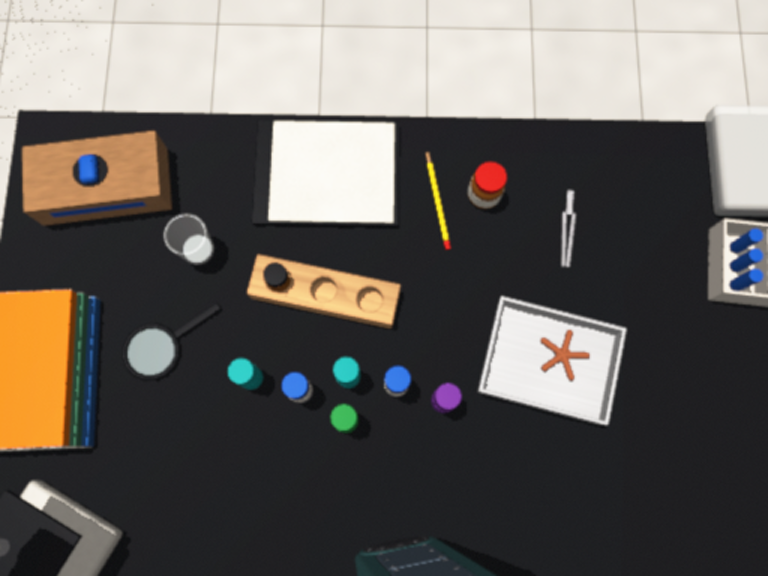

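View pics/scene.png

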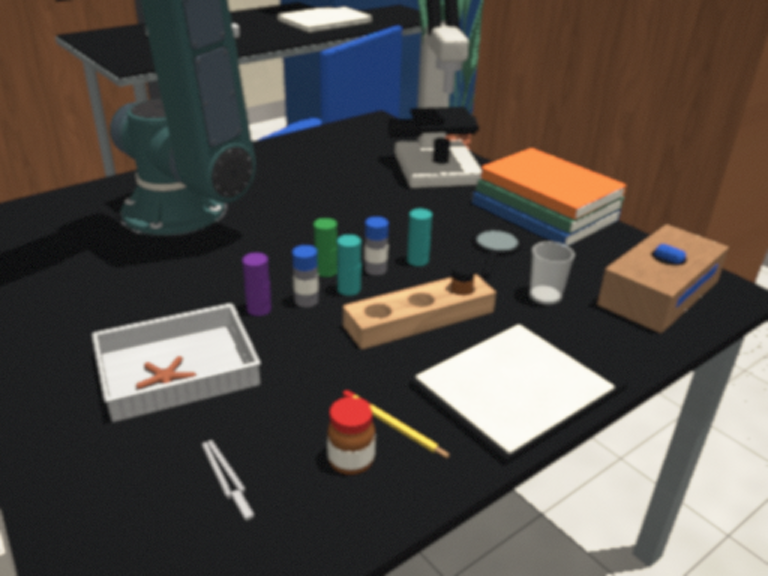

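Top view (1.5× pixels): candidates are blue caps at (295,387) and (397,380). Look-alikes are turquoise at (243,373) and (346,371), green at (343,418) and purple at (447,397). There is also a blue item at (88,170) on the wooden box, and blue things at the far right. The tubes with blue caps and a white band, at (295,387) and (397,380), match the description.

Run:
```python
from h import *
s=cams.snapshot("top")
hsv=cv2.cvtColor(s["pixels"],cv2.COLOR_RGB2HSV)
for n,lo,hi in(("blue",105,125),("turq",80,97),("green",50,75),("purple",130,160)):
  m=cv2.inRange(hsv,(lo,110,90),(hi,255,255)); m[:, :130]=0; m[:,330:]=0;m[:200]=0;m[300:]=0
  k,l,st,c=cv2.connectedComponentsWithStats(m)
  for i in range(1,k):
    if st[i,4]>60: print(n,np.round(c[i],1),st[i],np.round(at(s,*c[i],0.1),3))
for X in([.606,.166,.04],[.588,.0875,.04],[.621,.247,.08],[.49,-.22,.04]): print(np.round(proj(s,X),1))
save(s,"crop.png",(140,160,320,300),4)
```

```text
blue [264.6 252.2] [256 243  18  19 262] [0.451 0.042 0.1  ]
blue [196.1 256.4] [187 248  19  18 269] [0.439 0.203 0.1  ]
turq [160.1 246.9] [152 238  18  18 248] [0.46  0.289 0.1  ]
turq [230.2 246.2] [222 238  18  18 256] [0.464 0.123 0.1  ]
green [228.7 277.8] [220 269  18  19 259] [0.39  0.125 0.1  ]
purple [297.8 263.9] [288 255  20  18 273] [ 0.425 -0.036  0.1  ]
[216.  193.1]
[246.6 200.4]
[182.3 183. ]
[369.2 240.7]
```

View pics/crop.png

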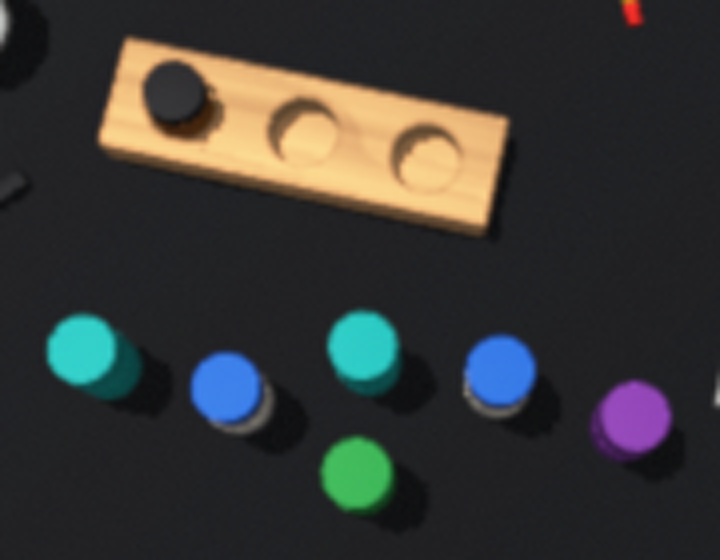

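Choice: tube A at (0.451,0.042) and tube B at (0.439,0.203). The crop shows both blue caps with a pale band at (500,370) and (227,387). I'll put the jaws along world x (yaw 90°), since the neighbours stand along y.

Request:
step_arm(
  series=[
    [1,443,-456,-5,-72.8],
    [1,443,-456,-5,-72.8],
    [1,443,-456,-5,-72.8],
    [1,443,-456,-5,-72.8],
    [1,443,-456,-5,-72.8],
    [1,443,-456,-5,-72.8],
    [1,443,-456,-5,-72.8],
    [1,443,-456,-5,-72.8],
    [1,443,-456,-5,-72.8],
    [1,443,-456,-5,-72.8],
    [1,443,-456,-5,-72.8],
    [1,443,-456,-5,-72.8],
    [1,443,-456,-5,-72.8],
    [1,443,-456,-5,-72.8],
    [1,443,-456,-5,-72.8],
    [1,443,-456,-5,-72.8],
  ],
)

```text
time: 2.75
tool_pos: [0.4509, 0.0409, 0.2106]
ee_rot: [3.141, 0.0, 1.57]
wrist_force: [0.3, -0.3, 1.0]
width: 0.0943
```

```bash
cat > look.py <<'E'
from h import *
import sys
s=cams.snapshot("wrist")
hsv=cv2.cvtColor(s["pixels"],cv2.COLOR_RGB2HSV)
m=cv2.inRange(hsv,(105,110,90),(125,255,255))
k,l,st,c=cv2.connectedComponentsWithStats(m)
for i in range(1,k):
    if st[i,4]>150: print(np.round(c[i],1),st[i],np.round(at(s,*c[i],0.1),4))
for l in sys.argv[2:]:
    for r in models.pinpoint(s,l)[:4]: print(l,np.round(r["position"],4),round(r["p"],2),np.round(proj(s,r["position"])))
o=robot.get_obs();print(np.round(o["tool_pos"],4),np.round(o["ee_rot"],4),np.round(o["wrist_force"],2),round(o["width"],4),o["time"])
save(s,sys.argv[1])
E
python3 look.py w1.png tube_p_mid rack_hole0
```

```text
[243.6  23.9] [ 223    0   43   49 1592] [0.4386 0.2026 0.1   ]
[257.1 187.4] [ 239  168   37   39 1118] [0.4509 0.0437 0.1   ]
tube_p_mid [0.3884 0.123  0.0481] 0.95 [205. 113.]
tube_p_mid [0.438  0.2061 0.0481] 0.63 [245.  36.]
tube_p_mid [ 0.4914 -0.2168  0.0402] 0.4 [284. 340.]
rack_hole0 [0.6062 0.168  0.0399] 0.87 [388.  73.]
rack_hole0 [0.5972 0.0906 0.0401] 0.77 [373. 139.]
rack_hole0 [ 0.491  -0.2168  0.0422] 0.71 [284. 341.]
[0.4509 0.0413 0.2105] [3.1415e+00 1.0000e-04 1.5711e+00] [0.02 0.77 0.62] 0.0941 2.9
```

View pics/w1.png

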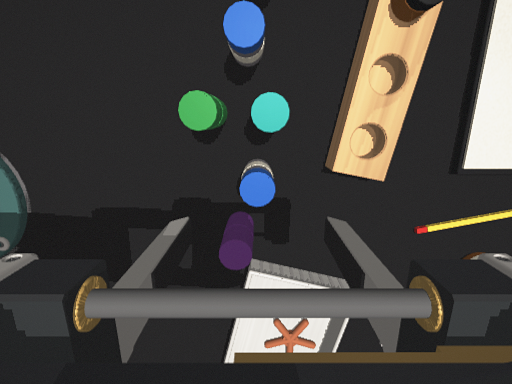

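The wrist view shows tube A's blue cap at (257,187), directly below the fingers, and tube B's cap at (244,24). Hole0 is at (368,140) and hole1 at (388,74). Both tube positions agree with the top view, so I'll descend and grip.

Request:
step_arm(
  series=[
    [1,1.5,0,50,0],
    [1,1.5,0,100,0],
    [1,1.5,0,130,0],
    [1,1.5,0,149,0],
    [1,1.5,0,149,0],
    [-1,1.5,0,149,0],
    [-1,1.5,0,149,0],
    [-1,1.5,0,149,0],
    [-1,1.5,0,149,0],
    [-1,1.5,0,149,0],
    [-1,1.5,0,149,0],
    [-1,1.5,0,149,0],
  ],
)

```text
time: 4.4
tool_pos: [0.4509, 0.0429, 0.0615]
ee_rot: [-3.141, 0.0, 1.571]
wrist_force: [-0.6, -0.1, 0.7]
width: 0.0397
```

Request:
step_arm(
  series=[
    [-1,0,0,-10,0],
    [-1,0,0,-30,0],
    [-1,0,0,-60,0],
    [-1,0,0,-100,0],
    [-1,0,0,-130,0],
    [-1,0,0,-150,0],
    [-1,0,0,-150,0],
    [-1,0,0,-150,0],
    [-1,0,0,-150,0],
    [-1,0,0,-150,0],
  ],
)

```text
time: 5.65
tool_pos: [0.4505, 0.043, 0.2104]
ee_rot: [-3.14, -0.0, 1.571]
wrist_force: [-0.3, -0.1, -2.9]
width: 0.0397
```

```bash
python3 look.py w2.png rack_hole0
python3 - <<'E'
from h import *
F=[]
for i in range(4):
    s=cams.snapshot("top");F.append(robot.get_obs()["wrist_force"])
print(np.round(np.mean(F,0),2),np.round(np.std(F,0),2))
E
```

```text
[244.6  26.4] [ 224    3   42   48 1594] [0.4386 0.2026 0.1   ]
[257.6 250. ] [ 224  211   68   77 4147] [ 0.4506 -0.0295  0.1   ]
rack_hole0 [0.6075 0.1686 0.0371] 0.65 [389.  75.]
rack_hole0 [0.5914 0.086  0.0374] 0.64 [368. 145.]
[0.4507 0.043  0.2109] [-3.1405  0.      1.5714] [ 0.13  0.01 -4.  ] 0.0395 5.75
[-0.21  0.02 -2.72] [0.31 0.29 0.68]
```

View pics/w2.png

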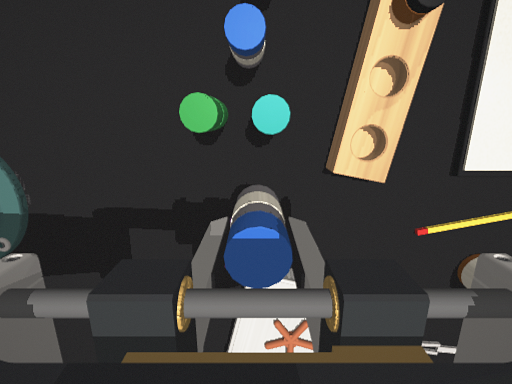

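The wrist view shows tube A held straight between the pads, cap at (258,250). The force is about −2.8 N, so A is probably the heavy one. The bore clearance is only ±2 mm, so I'll move near the rack and measure the bores in a rectified view.

Request:
step_arm(
  series=[
    [-1,0,40,0,0],
    [-1,0,80,0,0],
    [-1,0,120,0,0],
    [-1,0,140,0,0],
    [-1,0,140,0,0],
    [-1,0,140,0,0],
    [-1,0,140,0,0],
  ],
)

```text
time: 6.82
tool_pos: [0.5902, 0.0431, 0.2119]
ee_rot: [3.141, 0.0, 1.572]
wrist_force: [0.4, -0.4, -4.2]
width: 0.0399
```

```bash
cat > rect.py <<'E'
from h import *
import sys
def rect(s,x0,x1,y0,y1,z,k):  # image: right=+x, up=+y ; k px per m
    P=[(x0,y1),(x1,y1),(x1,y0),(x0,y0)]
    src=np.float32([proj(s,(x,y,z)) for x,y in P])
    w,h=int((x1-x0)*k),int((y1-y0)*k)
    H=cv2.getPerspectiveTransform(src,np.float32([(0,0),(w,0),(w,h),(0,h)]))
    return cv2.warpPerspective(s["pixels"],H,(w,h),flags=cv2.INTER_CUBIC)[:,:,::-1].copy()
if __name__=="__main__":
    s=cams.snapshot("wrist");t=cams.snapshot("top")
    o=robot.get_obs();print(np.round(o["tool_pos"],4),o["wrist_force"],"cam",ray(s,0,0)[0])
    ims=[]
    for q in(s,t):
        im=rect(q,.53,.67,.03,.22,.04,2800)
        for i in range(0,140,10): cv2.line(im,(int(i*2.8),0),(int(i*2.8),8 if i%50!=20 else 20),(0,255,0),1)
        for i in range(0,190,10): cv2.line(im,(0,int(i*2.8)),(8 if i%100!=20 else 20,int(i*2.8)),(0,255,0),1)
        for c in((.5895,.0875),(.606,.167)):
            cv2.circle(im,(int((c[0]-.53)*2800),int((.22-c[1])*2800)),int(.022*2800),(255,0,255),1)
        ims.append(im)
    cv2.imwrite("pics/"+sys.argv[1],np.hstack(ims))
E
python3 rect.py r1.png
```

```text
[0.5904 0.0431 0.212 ] [-1.02567825  0.79473713 -3.82479965] cam [0.59091258 0.11904851 0.39063069]
```

View pics/r1.png

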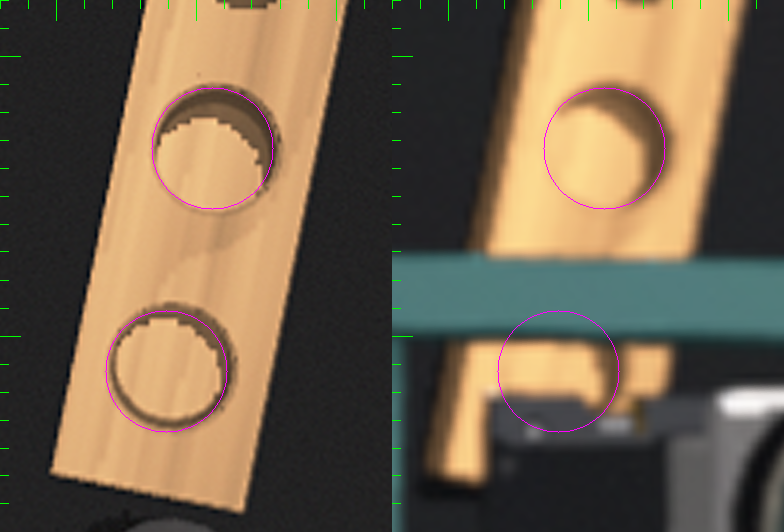

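In the rectified wrist view (left), the bore mouths are centred at about (216,146) and (172,367). That gives hole1 ≈ (0.607,0.1675) and hole0 ≈ (0.5915,0.0886), which agrees with the rack's end edge. Next I'll check the tube's offset in the hand with the same camera.

```bash
cat > hand.py <<'E'
from rect import *
s=cams.snapshot("wrist");o=robot.get_obs();p=o["tool_pos"];z=p[2]+.039
print(np.round(p,4),o["ee_rot"],np.round(o["wrist_force"],2))
im=rect(s,p[0]-.04,p[0]+.04,p[1]-.04,p[1]+.06,z,5000)
m=cv2.inRange(cv2.cvtColor(im,cv2.COLOR_BGR2HSV),(100,80,30),(130,255,255))
k,l,st,c=cv2.connectedComponentsWithStats(m);i=1+np.argmax(st[1:,4]);x,y,w,h,a=st[i]
print("blue box mm x",(x/5-40),((x+w)/5-40)," y",60-y/5,60-(y+h)/5)
rows=[(np.flatnonzero(l[r]==i).min()/5-40,np.flatnonzero(l[r]==i).max()/5-40,60-r/5) for r in range(y,y+h,20)]
print(np.round(rows,1))
cv2.circle(im,(200,300),100,(255,0,255),1);cv2.imwrite("pics/hand.png",im)
E
python3 hand.py
```

```text
[0.5905 0.0431 0.212 ] [3.14093636e+00 8.46755494e-05 1.57149178e+00] [ 0.81  0.65 -2.57]
blue box mm x -19.4 20.4  y 28.0 -20.599999999999994
[[  1.    1.6  28. ]
 [-10.4  10.8  24. ]
 [-13.6  14.2  20. ]
 [-15.4  16.6  16. ]
 [-16.4  17.8  12. ]
 [-17.4  19.    8. ]
 [-18.4  19.8   4. ]
 [-19.4  20.    0. ]
 [-18.8  19.8  -4. ]
 [-18.   18.6  -8. ]
 [-15.4  16.4 -12. ]
 [-11.4  13.2 -16. ]
 [ -3.    5.8 -20. ]]
```

View pics/hand.png

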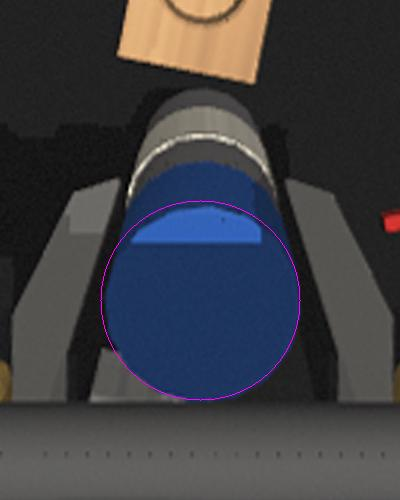

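In hand.png the cap's top circle (centre about (202,304)) sits about +0.5 mm in x and −0.9 mm in y from the TCP. I'll shift over hole0 and lower until the tube is just above the mouth.

Request:
step_arm(
  series=[
    [-1,30,0.5,0,0],
    [-1,46.4,0.5,0,0],
    [-1,46.4,0.5,30,0],
    [-1,46.4,0.5,60,0],
    [-1,46.4,0.5,85,0],
    [-1,46.4,0.5,100,0],
    [-1,46.4,0.5,100,0],
    [-1,46.4,0.5,100,0],
  ],
)

```text
time: 7.98
tool_pos: [0.5923, 0.0895, 0.1129]
ee_rot: [3.139, 0.0, 1.571]
wrist_force: [-0.7, -0.1, -3.1]
width: 0.0397
```

Run:
```python
from h import *
F=[]
for i in range(6):
    s=cams.snapshot("wrist");o=robot.get_obs();F.append(o["wrist_force"])
print(np.round(np.mean(F,0),2),np.round(o["tool_pos"],4),np.round(o["ee_rot"],4))
save(s,"pre.png")
```

```text
[ 0.24 -0.14 -2.99] [0.5918 0.0895 0.1122] [3.1402 0.     1.5714]
```

View pics/pre.png

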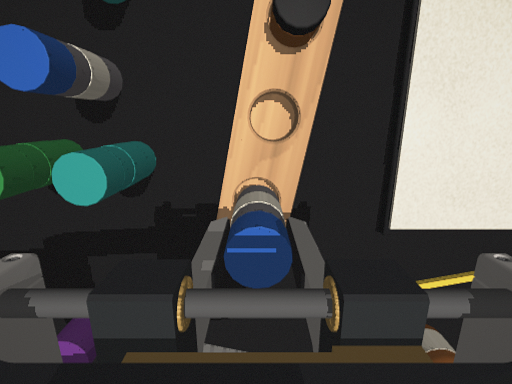

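The picture shows tube A over hole0, with the bore rim just visible at (258,185). I'll nudge it −0.7 mm in x and lower slowly.

Request:
step_arm(
  series=[
    [-1,0,-0.7,0,0],
    [-1,0,-0.7,5,0],
    [-1,0,-0.7,9,0],
    [-1,0,-0.7,13,0],
    [-1,0,-0.7,16,0],
    [-1,0,-0.7,16,0],
  ],
)

```text
time: 9.02
tool_pos: [0.5905, 0.0894, 0.0949]
ee_rot: [-3.141, 0.0, 1.571]
wrist_force: [-0.2, -0.1, -3.5]
width: 0.0393
```

Request:
step_arm(
  series=[
    [-1,0,0,4,0],
    [-1,0,0,8,0],
    [-1,0,0,12,0],
    [-1,0,0,16,0],
    [-1,0,0,19,0],
    [-1,0,0,21,0],
    [-1,0,0,22,0],
    [-1,0,0,22,0],
  ],
)

```text
time: 10.02
tool_pos: [0.5908, 0.0894, 0.0735]
ee_rot: [3.142, 0.0, 1.571]
wrist_force: [0.7, -0.7, -3.4]
width: 0.0395
```

Request:
step_arm(
  series=[
    [-1,0,0,1,0],
    [-1,0,0,2,0],
    [-1,0,0,2.5,0],
    [-1,0,0,2.5,0],
  ],
)

```text
time: 10.52
tool_pos: [0.5908, 0.0895, 0.0716]
ee_rot: [3.141, 0.0, 1.571]
wrist_force: [-1.5, -0.2, 0.9]
width: 0.0393
```

The floor now carries the weight (+0.9 N). I'll open, rise and travel over tube B at (0.439,0.203): Δy +113.5 mm, Δx −152 mm.

Request:
step_arm(
  series=[
    [1,0,0,0,0],
    [1,0,0,0,0],
    [1,0,0,0,0],
    [1,0,0,0,0],
    [1,0,0,-40,0],
    [1,0,0,-90,0],
    [1,0,0,-140,0],
    [1,50,-60,-140,0],
    [1,90,-110,-140,0],
    [1,113.5,-152,-140,0],
    [1,113.5,-152,-140,0],
    [1,113.5,-152,-140,0],
    [1,113.5,-152,-140,0],
  ],
)

```text
time: 12.15
tool_pos: [0.4398, 0.2021, 0.2108]
ee_rot: [3.141, 0.0, 1.57]
wrist_force: [0.0, 0.6, -0.5]
width: 0.0941
```

Run:
```python
from rect import *
F=[]
for i in range(4):
    s=cams.snapshot("wrist");o=robot.get_obs();F.append(o["wrist_force"])
t=cams.snapshot("top")
print("baseline F",np.round(np.mean(F,0),2),np.round(o["tool_pos"],4))
for q in (s,t):
    hsv=cv2.cvtColor(q["pixels"],cv2.COLOR_RGB2HSV)
    m=cv2.inRange(hsv,(105,110,60),(125,255,255))
    k,l,st,c=cv2.connectedComponentsWithStats(m)
    for i in range(1,k):
        if st[i,4]>150: print(np.round(c[i],1),st[i],np.round(at(q,*c[i],0.1),4),np.round(at(q,*c[i],0.11),4))
a=cv2.resize(rect(s,.40,.48,.16,.24,.1,4000),(400,400));cv2.circle(a,(200,200),100,(255,0,255),1)
b=rect(t,.53,.67,.03,.22,.11,2800)[:,:,:]
c=(int((.5915-.53)*2800),int((.22-.0886)*2800));cv2.circle(b,c,56,(255,0,255),1)
cv2.imwrite("pics/b.png",np.hstack([cv2.copyMakeBorder(a,0,132,0,0,0),b]))
```

```text
baseline F [0.18 0.28 0.14] [0.4394 0.2022 0.2106]
[256.1 187.5] [ 238  168   37   40 1131] [0.4383 0.2048 0.1   ] [0.4384 0.2073 0.11  ]
[393.6 272.3] [380 260  24  27 169] [0.6021 0.0998 0.1   ] [0.5965 0.106  0.11  ]
[ 58.4 112.5] [ 52 103  14  20 239] [0.7943 0.5645 0.1   ] [0.7902 0.5603 0.11  ]
[497.9 159.6] [487 152  22  16 178] [ 0.6878 -0.5326  0.1   ] [ 0.6846 -0.5274  0.11  ]
[497.8 172.7] [487 166  22  15 175] [ 0.6541 -0.5288  0.1   ] [ 0.6512 -0.5237  0.11  ]
[497.9 185.8] [487 179  22  14 175] [ 0.6209 -0.5257  0.1   ] [ 0.6184 -0.5205  0.11  ]
[246.2 193.5] [239 184  15  19 230] [0.5921 0.0881 0.1   ] [0.5898 0.0879 0.11  ]
[ 59.7 247.6] [ 55 198  11 100 572] [0.4546 0.525  0.1   ] [0.4535 0.521  0.11  ]
```

View pics/b.png

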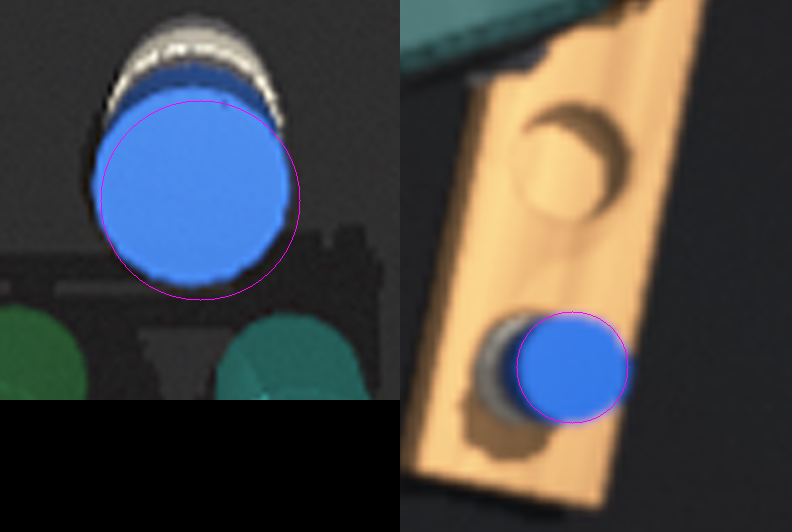

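b.png shows tube A seated in hole0, its cap at z = 0.11 lying on the predicted circle at (573,367). Tube B's cap is centred at (191,187), i.e. (0.438,0.2026). Next I'll grip B.

Request:
step_arm(
  series=[
    [1,0.5,-1.4,50,0],
    [1,0.5,-1.4,100,0],
    [1,0.5,-1.4,130,0],
    [1,0.5,-1.4,149.5,0],
    [1,0.5,-1.4,149.5,0],
    [-1,0.5,-1.4,149.5,0],
    [-1,0.5,-1.4,149.5,0],
    [-1,0.5,-1.4,149.5,0],
    [-1,0.5,-1.4,149.5,0],
    [-1,0.5,-1.4,149.5,0],
    [-1,0.5,-1.4,149.5,0],
    [-1,0.5,-1.4,149.5,0],
  ],
)

```text
time: 13.9
tool_pos: [0.4372, 0.2033, 0.0614]
ee_rot: [-3.142, 0.0, 1.571]
wrist_force: [-0.2, 1.1, 0.8]
width: 0.0395
```

Request:
step_arm(
  series=[
    [-1,0,0,-10,0],
    [-1,0,0,-30,0],
    [-1,0,0,-60,0],
    [-1,0,0,-100,0],
    [-1,0,0,-130,0],
    [-1,0,0,-150,0],
    [-1,0,0,-150,0],
    [-1,-40,50,-150,0],
    [-1,-80,100,-150,0],
    [-1,-80,150,-150,0],
    [-1,-80,168,-150,0],
    [-1,-80,168,-150,0],
    [-1,-80,168,-150,0],
    [-1,-80,168,-150,0],
  ],
)

```text
time: 15.65
tool_pos: [0.6044, 0.1238, 0.2118]
ee_rot: [3.141, 0.0, 1.572]
wrist_force: [-0.1, -0.4, -0.9]
width: 0.0392
```

```bash
cat >> hand.py <<'E'
F=[]
for i in range(5):
    cams.snapshot("top");F.append(robot.get_obs()["wrist_force"])
print("F",np.round(np.mean(F,0),2))
r=rect(s,.53,.67,.08,.22,.04,2800)
for c in((.607,.1676),):
    cv2.circle(r,(round((c[0]-.53)*2800),round((.22-c[1])*2800)),62,(255,0,255),1)
r=cv2.copyMakeBorder(r,0,500-r.shape[0],0,0,cv2.BORDER_CONSTANT)
cv2.imwrite("pics/hand2.png",np.hstack([im,r]))
E
python3 hand.py
```

```text
[0.6045 0.1238 0.212 ] [ 3.14108061e+00 -2.73896889e-06  1.57209000e+00] [ 0.27 -0.21 -0.74]
blue box mm x -19.4 20.4  y 28.6 -19.799999999999997
[[ -0.6   2.2  28.6]
 [-10.6  11.   24.6]
 [-13.4  14.2  20.6]
 [-15.6  16.6  16.6]
 [-16.8  17.6  12.6]
 [-17.6  18.6   8.6]
 [-18.8  19.4   4.6]
 [-19.4  20.2   0.6]
 [-18.8  19.4  -3.4]
 [-17.8  18.6  -7.4]
 [-15.4  16.  -11.4]
 [-11.6  12.2 -15.4]
 [ -2.    2.2 -19.4]]
F [-0.09  0.17 -0.56]Traceback (most recent call last):
  File "hand.py", line 19, in <module>
    cv2.imwrite("pics/hand2.png",np.hstack([im,r]))
                                 ~~~~~~~~~^^^^^^^^
    return _nx.concatenate(arrs, 1, dtype=dtype, casting=casting)
           ~~~~~~~~~~~~~~~^^^^^^^^^^^^^^^^^^^^^^^^^^^^^^^^^^^^^^^
ValueError: all the input array dimensions except for the concatenation axis must match exactly, but along dimension 0, the array at index 0 has size 499 and the array at index 1 has size 500
```

B weighs about 0.6–0.75 N, against about 3 N for A, so A is the heavy one. I'll re-check hole1 once from here.

Run:
```python
from rect import *
s=cams.snapshot("wrist")
r=rect(s,.57,.65,.13,.21,.04,6000)
for c,k in(((.6073,.1673),(255,0,255)),):
    cv2.circle(r,(round((c[0]-.57)*6000),round((.21-c[1])*6000)),132,k,1)
cv2.imwrite("pics/h1.png",r)
```

```text
(no output)
```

View pics/h1.png

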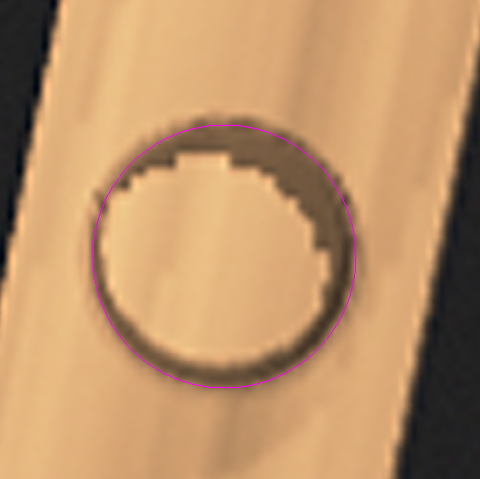

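The bore 1 mouth matches the drawn circle, centred at (225,255) and about 0.3 mm higher in y. Lowering to just above the mouth.

Request:
step_arm(
  series=[
    [-1,30,2.3,0,0],
    [-1,43.9,2.3,0,0],
    [-1,43.9,2.3,30,0],
    [-1,43.9,2.3,60,0],
    [-1,43.9,2.3,85,0],
    [-1,43.9,2.3,100,0],
    [-1,43.9,2.3,100,0],
    [-1,43.9,2.3,100,0],
  ],
)

```text
time: 17.0
tool_pos: [0.6084, 0.1675, 0.1129]
ee_rot: [3.139, -0.0, 1.571]
wrist_force: [1.0, -0.2, -0.8]
width: 0.0401
```

```bash
python3 -c "
from h import *
cams.snapshot('wrist');o=robot.get_obs();print(np.round(o['tool_pos'],4),np.round(o['wrist_force'],2))"
```

```text
[0.6086 0.1675 0.1132] [ 0.26  0.33 -0.94]
```

Request:
step_arm(
  series=[
    [-1,0.2,-1.4,0,0],
    [-1,0.2,-1.4,5,0],
    [-1,0.2,-1.4,9,0],
    [-1,0.2,-1.4,13,0],
    [-1,0.2,-1.4,17,0],
    [-1,0.2,-1.4,17,0],
  ],
)

```text
time: 17.8
tool_pos: [0.6058, 0.1675, 0.0937]
ee_rot: [-3.14, 0.0, 1.571]
wrist_force: [-0.2, 0.5, -0.9]
width: 0.0393
```

Request:
step_arm(
  series=[
    [-1,0,0.8,1,0],
    [-1,0,0.8,5,0],
    [-1,0,0.8,9,0],
    [-1,0,0.8,13,0],
    [-1,0,0.8,17,0],
    [-1,0,0.8,19,0],
    [-1,0,0.8,20,0],
    [-1,0,0.8,20,0],
  ],
)

```text
time: 18.8
tool_pos: [0.607, 0.1676, 0.0745]
ee_rot: [3.141, 0.0, 1.571]
wrist_force: [-1.0, -0.5, -0.7]
width: 0.0394
```

Request:
step_arm(
  series=[
    [-1,0,0,1,0],
    [-1,0,0,2,0],
    [-1,0,0,3,0],
    [-1,0,0,3,0],
  ],
)

```text
time: 19.3
tool_pos: [0.607, 0.1675, 0.0716]
ee_rot: [3.141, 0.0, 1.571]
wrist_force: [0.3, 0.2, -0.7]
width: 0.0397
```

Request:
step_arm(
  series=[
    [-1,0,0,0.6,0],
    [-1,0,0,1.2,0],
    [-1,0,0,1.2,0],
    [-1,0,0,1.2,0],
  ],
)

```text
time: 19.8
tool_pos: [0.6071, 0.1676, 0.0715]
ee_rot: [3.141, -0.0, 1.571]
wrist_force: [-2.7, 0.1, 4.6]
width: 0.0397
```

B is on the floor of the bore. I'll open, rise and back off over A for a check.

Request:
step_arm(
  series=[
    [1,0,0,0,0],
    [1,0,0,0,0],
    [1,0,0,0,0],
    [1,0,0,0,0],
    [1,0,0,-40,0],
    [1,0,0,-90,0],
    [1,0,0,-139,0],
    [1,-40,-8,-139,0],
    [1,-78,-16.3,-139,0],
    [1,-78,-16.3,-139,0],
    [1,-78,-16.3,-139,0],
    [1,-78,-16.3,-139,0],
  ],
)

```text
time: 21.3
tool_pos: [0.5908, 0.0906, 0.209]
ee_rot: [-3.141, -0.0, 1.573]
wrist_force: [1.1, 0.7, 0.3]
width: 0.094
```

Run:
```python
from rect import *
s=cams.snapshot("wrist");o=robot.get_obs();print(np.round(o["tool_pos"],4),np.round(o["wrist_force"],2))
r=rect(s,.54,.66,.05,.20,.11,3600)
for c in((.5915,.0886),(.6073,.1676)):
    cv2.circle(r,(round((c[0]-.54)*3600),round((.20-c[1])*3600)),72,(255,0,255),1)
cv2.imwrite("pics/both.png",r)
```

```text
[0.5908 0.0906 0.2089] [-0.32 -0.19  0.5 ]
```

View pics/both.png

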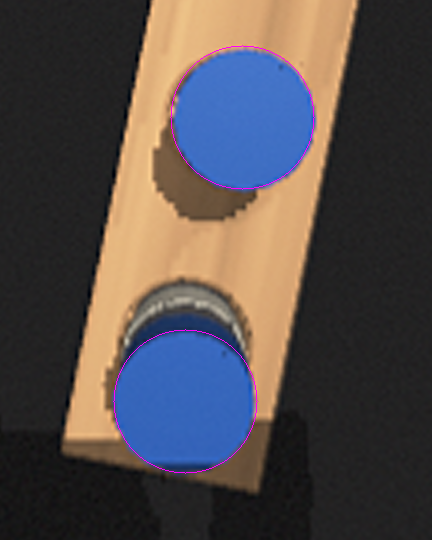

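both.png shows both caps at (243,118) and (185,402), each on its predicted z = 0.11 circle. Both tubes are seated, upright and released. Now I'll regrip the heavy tube A.

Request:
step_arm(
  series=[
    [1,-1,0.2,50,0],
    [1,-1,0.2,100,0],
    [1,-1,0.2,125,0],
    [1,-1,0.2,136,0],
    [1,-1,0.2,136,0],
    [1,-1,0.2,136,0],
    [-1,-1,0.2,136,0],
    [-1,-1,0.2,136,0],
    [-1,-1,0.2,136,0],
    [-1,-1,0.2,136,0],
    [-1,-1,0.2,136,0],
    [-1,-1,0.2,136,0],
    [-1,-1,0.2,136,0],
  ],
)

```text
time: 22.98
tool_pos: [0.5908, 0.0885, 0.0732]
ee_rot: [-3.141, 0.0, 1.571]
wrist_force: [0.0, -0.3, -0.2]
width: 0.0395
```

Request:
step_arm(
  series=[
    [-1,0,0,-5,0],
    [-1,0,0,-12,0],
    [-1,0,0,-20,0],
    [-1,0,0,-30,0],
    [-1,0,0,-45,0],
    [-1,0,0,-70,0],
    [-1,0,0,-100,0],
    [-1,0,0,-130,0],
    [-1,0,0,-140,0],
    [-1,0,0,-140,0],
    [-1,0,0,-140,0],
  ],
)

```text
time: 24.35
tool_pos: [0.5902, 0.0885, 0.2115]
ee_rot: [-3.139, 0.0, 1.571]
wrist_force: [0.0, -0.7, -3.7]
width: 0.0398
```

Heavy (−3.7 N). Now to the tray's middle at (0.491,−0.217).

Request:
step_arm(
  series=[
    [-1,-20,-7,0,0],
    [-1,-50,-16,0,0],
    [-1,-90,-29,0,0],
    [-1,-130,-42,0,0],
    [-1,-170,-55,0,0],
    [-1,-210,-68,0,0],
    [-1,-250,-81,0,0],
    [-1,-280,-91,0,0],
    [-1,-297,-96,0,0],
    [-1,-305,-99,0,0],
    [-1,-305,-99,0,0],
    [-1,-305,-99,0,0],
    [-1,-305,-99,0,0],
    [-1,-305,-99,0,0],
    [-1,-305,-99,0,0],
  ],
)

```text
time: 26.22
tool_pos: [0.4922, -0.2162, 0.2133]
ee_rot: [3.142, 0.0, 1.572]
wrist_force: [0.5, -0.5, -2.8]
width: 0.0398
```

Run:
```python
from h import *
b=cams.snapshot("scene");t=cams.snapshot("top")
o=robot.get_obs();print(np.round(o["tool_pos"],4),np.round(o["wrist_force"],2),o["width"],np.abs(o["qvel"]).max(),o["time"])
for s in (b,t):
    for l in("tube_p_mid","tray_rim"):
        for r in models.pinpoint(s,l)[:5]: print(l,np.round(r["position"],3),round(r["p"],2))
cv2.imwrite("pics/fin.png",np.vstack([b["pixels"][:300],t["pixels"][60:360]])[:,:,::-1])
```

```text
[ 0.4922 -0.2164  0.2133] [-0.21  0.26 -2.2 ] 0.03965105200288547 0.0023909384027949927 26.325
tube_p_mid [0.456 0.289 0.048] 0.85
tube_p_mid [0.614 0.167 0.055] 0.83
tube_p_mid [0.388 0.123 0.051] 0.77
tube_p_mid [0.46  0.287 0.052] 0.87
tube_p_mid [0.61  0.167 0.055] 0.72
tube_p_mid [ 0.796 -0.112 -0.   ] 0.68
tube_p_mid [0.391 0.124 0.05 ] 0.66
tube_p_mid [ 0.492 -0.216  0.199] 0.56
tray_rim [ 0.489 -0.22   0.04 ] 0.57
tray_rim [0.682 0.392 0.001] 0.49
```

View pics/fin.png

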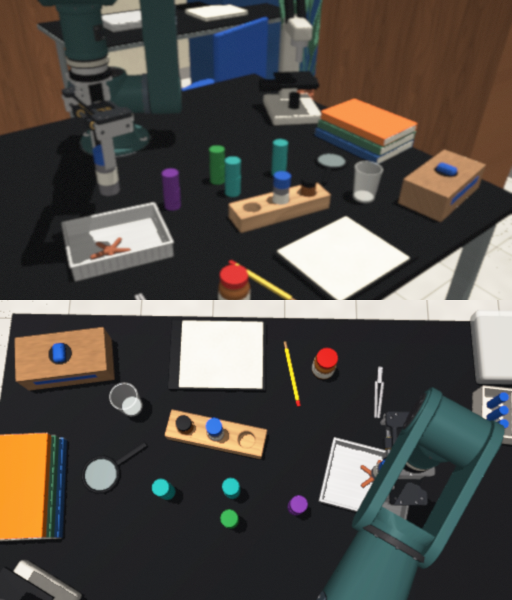

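The final view shows the heavy tube held upright above the tray at (107,180), and the light one seated in the middle bore at (282,187). Nothing else has moved. Handing in.

```bash
python3 -c "
from bench import robot
print(robot.close_job())"
```

```text
the job is handed in; nothing more can be done
None
```

I stood both tubes in the rack's two empty bores and let go of them. I then took the heavier one out again, and I handed in while holding it over the middle of the tray.

- **Weights:** the tube that started at (0.451, 0.042) pulled about 3 N, so it is the heavier one. The one from (0.439, 0.203) pulled about 0.6–0.75 N.
- **Both in the rack:** before I took the heavier tube out again, a rectified wrist picture showed both caps centred in their bores and at the fully-down height.
- **Final hold:** the fingers were still at (0.492, −0.216, 0.213), about 4 mm from the tray's middle. The tube was upright, with its underside about 0.15 m above the table.
- **Rest of the scene:** the lighter tube stands in the middle bore and nothing else looked moved. The robot's clock read 26 s at the last check.
- **Disagreements:** the wrist force is noisy. The last single reading on the heavier tube was −2.2 N, against about −3 N averaged earlier. The trained network also reported turquoise and green look-alikes as tubes, so I chose the tubes by colour.

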